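# Sanding sleeves back on the rack by size

## Robot

A 7-joint arm with a two-finger parallel gripper is mounted at the origin on the work surface. World frame = base frame: x ahead of the robot, y to its left, z up, the work surface at z = 0. Lengths are in m, angles in rad, forces in N, time in s.
With the tool pointing down it reaches from about 0.425 to 0.925 m from the base axis. Payload 6.8 kg.
Tool frame: the origin (TCP) lies midway between the tips of the shut fingers; the grasp point (between the pads) lies 19 mm behind it; z points along the fingers, y is the direction in which the jaws open and shut (so a half turn about z gives the same grasp; the last joint's range is limited). The gripper opens to 85 mm and grips with 20 to 120 N. Pads are 22 mm wide; open, the fingers measure 114 mm over their backs; the gripper's body (76 mm by 85 mm) begins 54 mm behind the grasp point. The pads swing forward as they close: fully open they stand 13 mm farther back than shut.
Start: joints at [1.008, 0.477, 0.022, 1.555, -0.011, 1.109, -0.083], TCP at [0.297, -0.606, 0.231] pointing down, gripper open.
Joint ranges: [-2.96, 2.96], [-0.34, 2.1], [-1.41, 1.46], [0.24, 2.44], [-1.37, 4.51], [0.17, 1.92], [-2.96, 2.96]. Speed limits (rad/s): [2.39, 2.39, 3.14, 3.14, 3.14, 3.14, 3.14].

## Interface

Orientations are given as a unit quaternion [w, x, y, z].
In Python, from station import * gives the robot as it stands. The module is installed in compiled form; this text tells all that it offers.
- The arm moves only by the tool jog_arm, never from a script. Its arguments are lists of equal length, an entry for each row: "dp": the shift along the tool's x, y, z in units of 25 mm (1.0 is 25 mm), a list of three; "angular": the turn, a rotation vector about the tool's x, y, z in units of 5 degrees (1.0 is 5 degrees), a list of three; "claw": the finger opening in mm, from 0 to 85.4. A call has exactly 5 rows; each row is the pose to reach, as a shift and turn from the pose commanded when the call began, along the tool's axes at that moment; what a row does not reach only later rows make up. A row lasts 1/10 s, in which the tool goes at most 50 mm and 8.59 degrees, less where a joint would pass 70% of its speed; a pose out of reach is approached as far as the arm can. A call with a gripper value outside its range is refused whole. The fingers move at their own pace and stop on an object; "grip_force" is the grip in N (left out, the last holds). Time passes only in rows, so rows that repeat a pose let the fingers close, or fill a call up. It gives the time, the measured TCP pose, the force and the opening at its end, in the units of the state.
- get_obs(): the state, without advancing time (a new reading comes with each control period).
- read_camera(name): name is "scene" or "top" or "wrist"; returns a dict with "pixels" (384x512x3 uint8, blue, green, red), "camera_matrix" (3x3 intrinsics, pixels), "rvec" (rotation vector, rad) and "tvec" (3), from world to camera coordinates, as OpenCV has them. Camera axes: x right, y down, z forward; pixel columns grow to the right and rows downward; lengths in m; the calibration is good to about 2 mm. A picture is of the moment at which its call begins. There is no depth.
- hand_in(): hands the job in, once; it reports no verdict.
The state is a dict: "t": time; "q": joint angles; "joint_vel": joint speeds; "joint_torque": joint torques, N m; "eef_pos": TCP position; "tool_rot": TCP orientation; "contact_force": force on the tool from outside, world axes, zero at the start; "torque": the same for the moment, N m; "gripper_width": opening from 0.0 (shut) to 1.0 (fully open).
Only numpy, scipy, OpenCV 4.12 (cv2) and the standard library are available. Lean on these libraries where they do the work, as an engineer would, in place of code of your own. Each camera call takes 0.05 s, during which the arm holds its last target.

## Task

Put the four brown sanding sleeves back on the wooden rack, each standing upright over a steel post of its own and right down on the board, in order of size along the row: the thickest on the end post next to the black rubber drum, then thinner and thinner to the thinnest on the end post at the other end, next to the tan cleaning block.

Things in the scene. Friction and masses are not known exactly. Their poses are not given: they have to be found in the camera images.
- sleeve_30_center (a point): A sanding sleeve: a loose, stiff, open tube of red-brown abrasive lined with card, standing on end on the table. Outside diameter 30 mm, bore 25 mm, height 50 mm (all four sleeves are 50 mm high), about 15 g. The point is the centre of the tube, half-way up (25 mm above its lower rim); z is the tube's axis.
- sleeve_41_center (a point): A sanding sleeve: a loose, stiff, open tube of red-brown abrasive lined with card, standing on end on the table. Outside diameter 41 mm, bore 36 mm, height 50 mm (all four sleeves are 50 mm high), about 20 g. The point is the centre of the tube, half-way up (25 mm above its lower rim); z is the tube's axis.
- sleeve_52_center (a point): A sanding sleeve: a loose, stiff, open tube of red-brown abrasive lined with card, standing on end on the table. Outside diameter 52 mm, bore 47 mm, height 50 mm (all four sleeves are 50 mm high), about 26 g. The point is the centre of the tube, half-way up (25 mm above its lower rim); z is the tube's axis.
- sleeve_64_center (a point): A sanding sleeve: a loose, stiff, open tube of red-brown abrasive lined with card, standing on end on the table. Outside diameter 64 mm, bore 59 mm, height 50 mm (all four sleeves are 50 mm high), about 32 g. The point is the centre of the tube, half-way up (25 mm above its lower rim); z is the tube's axis.
- post_a_tip (a point): One of the rack's four identical upright steel posts (8 mm thick, standing 35 mm above the top of the board, a dark flush washer round its foot); the point is its top end, 53 mm above the table. The letters say nothing about which post comes where in the row.
- post_b_tip (a point): One of the rack's four identical upright steel posts (8 mm thick, standing 35 mm above the top of the board, a dark flush washer round its foot); the point is its top end, 53 mm above the table. The letters say nothing about which post comes where in the row.
- post_c_tip (a point): One of the rack's four identical upright steel posts (8 mm thick, standing 35 mm above the top of the board, a dark flush washer round its foot); the point is its top end, 53 mm above the table. The letters say nothing about which post comes where in the row.
- post_d_tip (a point): One of the rack's four identical upright steel posts (8 mm thick, standing 35 mm above the top of the board, a dark flush washer round its foot); the point is its top end, 53 mm above the table. The letters say nothing about which post comes where in the row.
- rack: The sleeve rack: a fixed wooden board lying on the table, 430 mm long (its y), 90 mm deep (its x), 18 mm thick; origin at the centre of its underside, on the table. The four posts stand in one row along its middle line, 80 mm apart (at y = -120, -40, 40 and 120 mm in its frame); beyond the two end posts stand the rubber drum (at one end) and a tan cleaning block, 80 by 25 by 25 mm, lying across the board (at the other end).
- drum: The black rubber sanding drum, fixed upright on the rack's board at one end of the row (left or right, it differs from start to start), 70 mm beyond the end post: 24 mm thick, 71 mm high over the steel spindle that sticks out of its top. It stays where it is. Origin at the centre of its foot, on top of the board.
Things that resemble listed ones, but are neither listed nor needed, are in the scene too. Leave any blue or pink look-alike of the part that bears sleeve_30_center alone.

How it is judged:
By the outcome, as a careful person would: the job done as asked, in the order asked, and still so for the second after the job is handed in, with the robot touching nothing.
It also fails if it takes over 109 s, if anything falls off the work surface, if the arm or the gripper's body presses on something with over 40 N, if the wrist force passes 120 N, or if a joint passes its speed limit or range.

## Working session

There is one attempt and no reset: what is moved stays moved. The work goes in short steps, Python scripts to look and compute and a tool call to move; the robot and the scene stay as the last step left them, time stands still between calls to the robot, and variables do not carry over. Pictures are saved under pics/ and viewed, and the job is handed in when it is done.

Besides the shell and the picture viewer there is one more tool, called as a command line: name --argument value ..., lists and objects as JSON in quotes. jog_arm: Moves the arm, as the interface text tells. Its arguments: {"type":"object","properties":{"dp":{"type":"array","items":{"type":"array","items":{"type":"number"}}},"angular":{"type":"array","items":{"type":"array","items":{"type":"number"}}},"claw":{"type":"array","items":{"type":"number"}},"grip_force":{"type":"number"}},"required":["dp","angular","claw"]}

```bash
mkdir -p pics
cat > h.py <<'E'
from station import *
import numpy as np, cv2
def cam(n,save=None):
    c=read_camera(n); 
    if save: cv2.imwrite('pics/'+save+'.png',c['pixels'])
    K=np.array(c['camera_matrix'],float);R=cv2.Rodrigues(np.array(c['rvec'],float))[0];t=np.array(c['tvec'],float).ravel()
    return c['pixels'],K,R,t
def ray(px,K,R,t,z):
    d=R.T@np.linalg.inv(K)@np.array([px[0],px[1],1.]);o=-R.T@t
    return o+d*(z-o[2])/d[2]
E
python3 - <<'E'
from h import *
for n in('scene','top','wrist'):
    i,K,R,t=cam(n,n+'0'); print(n,K.round(1).tolist(),(-R.T@t).round(3),R.round(2).tolist())
    np.savez(n+'0.npz',i=i,K=K,R=R,t=t)
o=get_obs();print({k:np.round(v,3) for k,v in o.items()})
E
```

```text
scene [[443.4, 0.0, 254.3], [0.0, 443.4, 193.2], [0.0, 0.0, 1.0]] [ 1.009 -0.375  0.815] [[0.6, 0.8, 0.0], [0.61, -0.46, -0.65], [-0.52, 0.39, -0.76]]
top [[354.3, 0.0, 253.7], [0.0, 354.3, 189.3], [0.0, 0.0, 1.0]] [0.339 0.002 1.047] [[0.03, -1.0, 0.0], [-0.99, -0.03, -0.17], [0.17, 0.0, -0.99]]
wrist [[279.7, 0.0, 251.9], [0.0, 279.7, 187.5], [0.0, 0.0, 1.0]] [ 0.367 -0.572  0.374] [[0.44, -0.9, -0.0], [-0.85, -0.42, 0.31], [-0.28, -0.14, -0.95]]
{'t': np.float64(0.15), 'q': array([ 1.008,  0.478,  0.022,  1.556, -0.012,  1.109, -0.083]), 'joint_vel': array([ 0.001, -0.001,  0.002, -0.005, -0.   ,  0.001,  0.001]), 'joint_torque': array([ 3.0000e-03, -5.9693e+01,  1.6100e+00, -2.8149e+01,  1.3000e-02,
        7.0000e-03,  0.0000e+00]), 'eef_pos': array([ 0.296, -0.606,  0.231]), 'tool_rot': array([-0.001,  0.974,  0.225, -0.   ]), 'contact_force': array([-0.247,  0.088, -0.483]), 'torque': array([0.009, 0.003, 0.059]), 'gripper_width': np.float64(1.001)}
```

View pics/scene0.png

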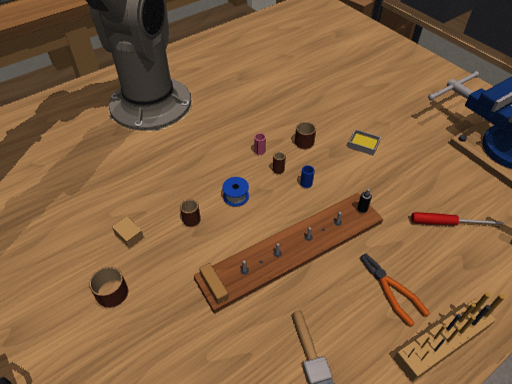

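View pics/top0.png

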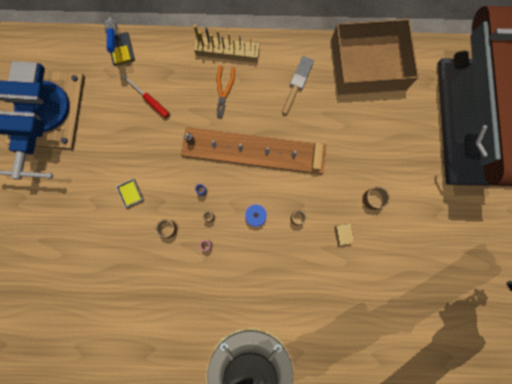

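View pics/wrist0.png

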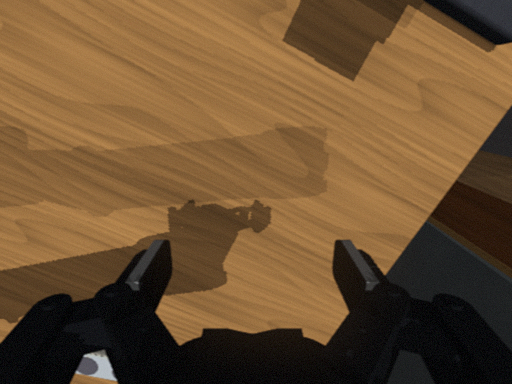

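The scene view shows the sleeves near (305,135), (279,163), (190,213) and (110,287). In the top view the drum is at (189,139), the +y end, and the block at (319,157), the −y end. I'll zoom in to measure.

Run:
```python
import cv2,numpy as np
t=np.load('top0.npz')['i'];s=np.load('scene0.npz')['i']
cv2.imwrite('pics/top_z.png',cv2.resize(t[115:255,140:400],None,fx=3,fy=3,interpolation=cv2.INTER_CUBIC))
cv2.imwrite('pics/sc_z.png',cv2.resize(s[115:315,80:390],None,fx=2.5,fy=2.5,interpolation=cv2.INTER_CUBIC))
```

```text
(no output)
```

View pics/top_z.png

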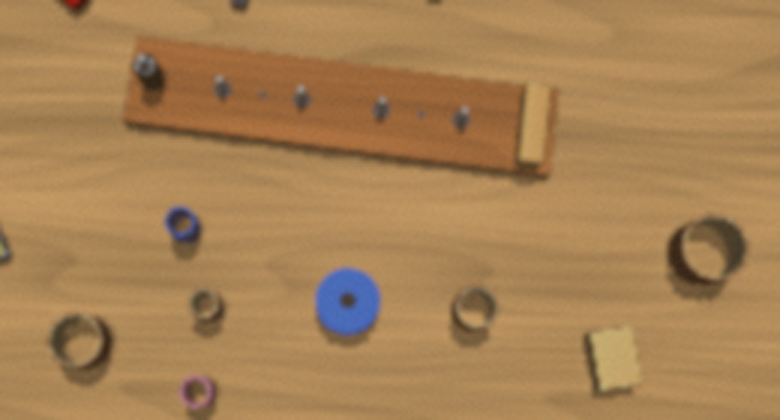

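View pics/sc_z.png

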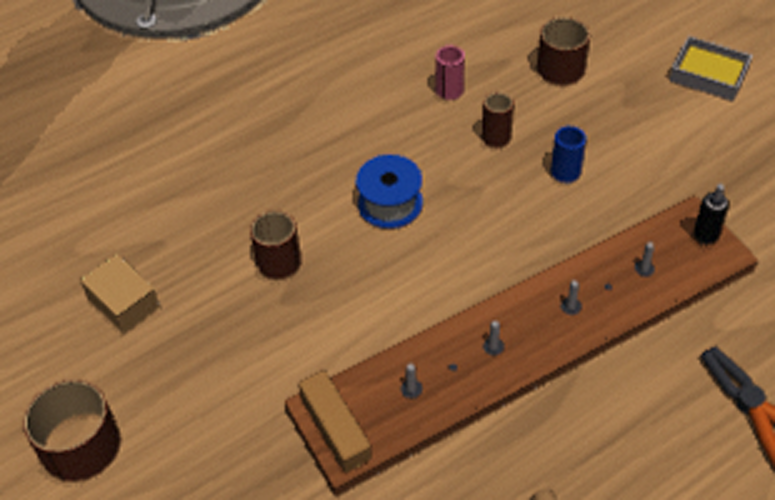

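Run:
```python
from h import *
S=np.load('scene0.npz');T=np.load('top0.npz')
def f(a,z,D,o,s): return [ray((np.array(p)+.5)/s-.5+o,D['K'],D['R'],D['t'],z)[:2].round(4).tolist() for p in a]
print('S',f([(67,413),(564,38),(274,230),(498,103)],.05,S,(80,115),2.5))
print('T',f([(713,247),(82,341),(474,307),(206,304)],.05,T,(140,115),3))
print('Spost',f([(410,366),(494,323),(573,283),(649,244)],.053,S,(80,115),2.5))
print('Swash',f([(412,390),(495,347),(572,305),(646,268)],.018,S,(80,115),2.5))
print('Tpost',f([(460,112),(380,103),(301,91),(219,80)],.053,T,(140,115),3))
print('diam', [np.ptp(np.array(f(p,.05,S,(80,115),2.5)),0) for p in [[(27,413),(108,413)],[(540,38),(588,38)]]])
# contour approach: rims in scene by colour
```

```text
S [[0.4966, -0.3497], [0.3991, 0.2435], [0.4371, -0.1266], [0.432, 0.1303]]
T [[0.4947, -0.3505], [0.3897, 0.2414], [0.4315, -0.124], [0.4274, 0.1275]]
Spost [[0.6228, -0.1128], [0.6308, -0.0336], [0.6391, 0.045], [0.6472, 0.1254]]
Swash [[0.6245, -0.1128], [0.6328, -0.0324], [0.6393, 0.048], [0.6486, 0.1273]]
Tpost [[0.6193, -0.1089], [0.6261, -0.0315], [0.636, 0.0452], [0.6447, 0.1251]]
diam [array([0.0375, 0.0504]), array([0.0295, 0.0395])]
```

```bash
cat >> h.py <<'E'
from scipy.spatial.transform import Rotation as Ro
def plan(x,y,z,phi=90):
    o=get_obs();q=o['tool_rot'];R=Ro.from_quat([q[1],q[2],q[3],q[0]])
    p=np.array(o['eef_pos']);d=R.inv().apply(np.array([x,y,z])-p)/.025
    c,s=np.cos(np.radians(phi)),np.sin(np.radians(phi))
    G=Ro.from_matrix(np.array([[c,s,0],[s,-c,0],[0,0,-1]]).T.T)
    rv=np.degrees((R.inv()*G).as_rotvec())/5
    print('t',round(float(o['t']),2),'pos',p.round(4),'dp',d.round(2),'ang',rv.round(2),'w',np.round(o['gripper_width']*85.4,1),'F',np.round(o['contact_force'],1))
E
python3 -c "
from h import *
plan(.496,-.35,.16)"
```

```text
t 0.15 pos [ 0.2963 -0.606   0.2305] dp [11.67 -5.68  2.83] ang [-2.000e-02 -1.000e-02 -1.279e+01] w 85.5 F [-0.2  0.1 -0.5]
```

jog_arm --dp '[[1.3, -0.6, 0.2], [2.6, -1.2, 0.4], [3.9, -1.8, 0.6], [5.2, -2.4, 0.8], [6.5, -3.0, 1.0]]' --angular '[[0, 0, -1.3], [0, 0, -2.6], [0, 0, -3.9], [0, 0, -5.2], [0, 0, -6.5]]' --claw '[85, 85, 85, 85, 85]' --grip_force 25

```text
t: 0.65
eef_pos: [0.4101, -0.4663, 0.2059]
tool_rot: [-0.0, 0.871, 0.491, -0.0]
contact_force: [-0.3, 0.0, -0.6]
gripper_width: 0.991
```

```bash
python3 -c "
from h import *
plan(.496,-.35,.16)"
```

```text
t 0.65 pos [ 0.4101 -0.4663  0.2059] dp [5.76 0.53 1.84] ang [-0.   -0.   -6.24] w 84.7 F [-0.3  0.  -0.6]
```

jog_arm --dp '[[1.5, 0.1, 0.5], [3.0, 0.2, 1.0], [4.2, 0.3, 1.4], [5.2, 0.4, 1.7], [5.2, 0.4, 1.7]]' --angular '[[0, 0, -1.6], [0, 0, -3.2], [0, 0, -4.8], [0, 0, -6.2], [0, 0, -6.2]]' --claw '[85, 85, 85, 85, 85]'

```text
t: 1.15
eef_pos: [0.4882, -0.357, 0.1625]
tool_rot: [-0.001, 0.707, 0.708, 0.001]
contact_force: [-0.1, 0.1, -0.1]
gripper_width: 0.998
```

```bash
python3 -c "
from h import *
plan(.496,-.35,.016)
i,K,R,t=cam('wrist','w1')
print(R.round(2).tolist(),-R.T@t)
"
```

```text
t 1.15 pos [ 0.4882 -0.357   0.1625] dp [0.26 0.32 5.86] ang [-0.   -0.04  0.02] w 85.3 F [-0.1  0.1 -0.1]
[[1.0, 0.0, -0.0], [0.0, -0.95, 0.31], [0.0, -0.31, -0.95]] [ 0.48811392 -0.2790996   0.30634536]
```

View pics/w1.png

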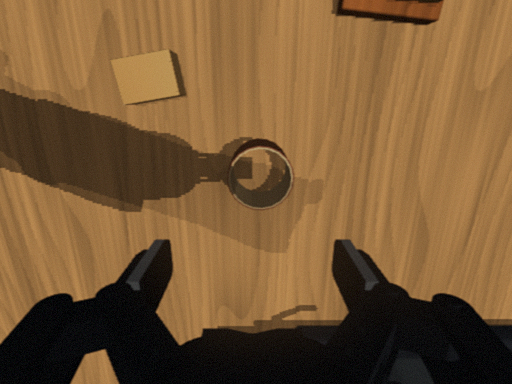

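The sleeve's rim is in the wrist view, centred near (261,178) and spanning columns 229 to 293. I'll cast that to z = 0.05.

```bash
python3 -c "
from h import *
i,K,R,t=cam('wrist')
for p in((261,178),(229,178),(293,178)): print(ray(p,K,R,t,.05).round(4))
"
```

```text
[ 0.4954 -0.355   0.05  ]
[ 0.4649 -0.3549  0.05  ]
[ 0.526  -0.3551  0.05  ]
```

jog_arm --dp '[[0.16, 0.3, 0.5], [0.16, 0.3, 2.0], [0.16, 0.3, 3.7], [0.16, 0.3, 5.2], [0.16, 0.3, 5.2]]' --angular '[[0, 0, 0], [0, 0, 0], [0, 0, 0], [0, 0, 0], [0, 0, 0]]' --claw '[85, 85, 85, 85, 85]'

```text
t: 1.75
eef_pos: [0.4892, -0.3566, 0.0284]
tool_rot: [-0.005, 0.711, 0.704, -0.001]
contact_force: [-1.0, 0.9, -0.5]
gripper_width: 0.999
```

```bash
python3 -c "
from h import *
plan(.496,-.353,.016)
i,K,R,t=cam('wrist','w2')
"
```

```text
t 1.75 pos [ 0.4892 -0.3566  0.0284] dp [0.15 0.27 0.49] ang [-0.1  -0.05 -0.11] w 85.3 F [-1.   0.9 -0.5]
```

View pics/w2.png

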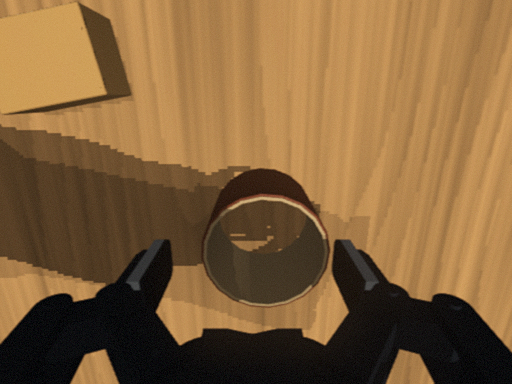

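The sleeve stands about 6 mm off-centre between the fingers, toward +x on the right. I'll centre on it and go down the rest.

jog_arm --dp '[[0.1, 0.25, 0.2], [0.1, 0.25, 0.4], [0.1, 0.25, 0.4], [0.1, 0.25, 0.4], [0.1, 0.25, 0.4]]' --angular '[[0, 0, 0], [0, 0, 0], [0, 0, 0], [0, 0, 0], [0, 0, 0]]' --claw '[85, 85, 85, 85, 85]'

```text
t: 2.3
eef_pos: [0.5, -0.3559, 0.0246]
tool_rot: [0.001, 0.71, 0.704, 0.0]
contact_force: [0.0, -0.9, 0.1]
gripper_width: 0.994
```

```bash
python3 -c "
from h import *
plan(.496,-.353,.016)
i,K,R,t=cam('wrist','w3')
"
```

```text
t 2.3 pos [ 0.5    -0.3559  0.0246] dp [ 0.12 -0.16  0.34] ang [ 0.01  0.01 -0.09] w 84.8 F [ 0.  -0.9  0.1]
```

View pics/w3.png

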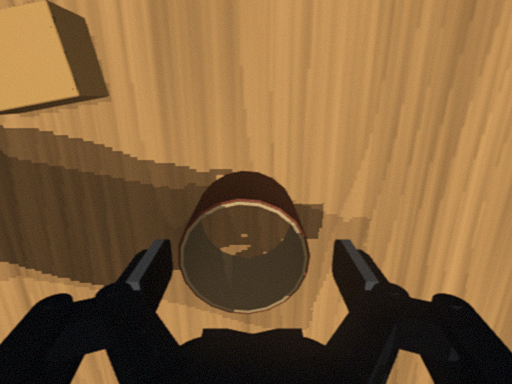

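It went 5 mm too far, so the sleeve is now a little left of centre (rim 181 to 308). I'll correct that, go lower and close.

jog_arm --dp '[[0.1, -0.15, 0.3], [0.1, -0.15, 0.3], [0.1, -0.15, 0.3], [0.1, -0.15, 0.3], [0.1, -0.15, 0.3]]' --angular '[[0, 0, 0], [0, 0, 0], [0, 0, 0], [0, 0, 0], [0, 0, 0]]' --claw '[85, 85, 80, 70, 55]'

```text
t: 2.85
eef_pos: [0.4961, -0.3532, 0.0167]
tool_rot: [0.0, 0.71, 0.704, -0.0]
contact_force: [-0.6, -0.2, -0.6]
gripper_width: 0.748
```

jog_arm --dp '[[0, 0, 0], [0, 0, 0], [0, 0, 0], [0, 0, 0], [0, 0, 0]]' --angular '[[0, 0, 0], [0, 0, 0], [0, 0, 0], [0, 0, 0], [0, 0, 0]]' --claw '[55, 55, 55, 55, 55]'

```text
t: 3.35
eef_pos: [0.4962, -0.3531, 0.0166]
tool_rot: [0.0, 0.71, 0.704, 0.0]
contact_force: [-0.2, 1.1, 5.4]
gripper_width: 0.751
```

```bash
python3 -c "
from h import *
plan(.496,-.353,.016)
i,K,R,t=cam('wrist','w4')
"
```

```text
t 3.35 pos [ 0.4962 -0.3531  0.0166] dp [ 0.01 -0.01  0.03] ang [ 0.    0.   -0.09] w 64.2 F [-0.2  1.1  5.4]
```

View pics/w4.png

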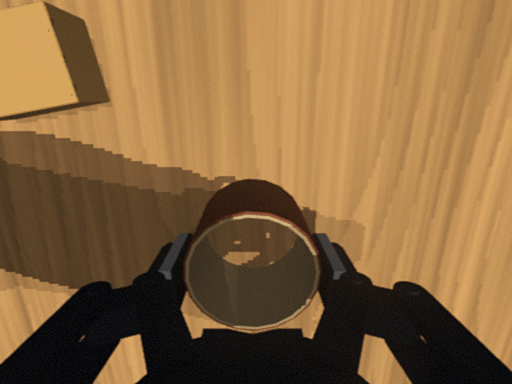

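It's gripped at 64 mm. Lifting and carrying it to the drum-end post.

jog_arm --dp '[[0, 0, -0.8], [0, 0, -2.4], [0, 0, -4.2], [0.3, 0, -5.6], [1.5, 0.2, -6.0]]' --angular '[[0, 0, 0], [0, 0, 0], [0, 0, 0], [0, 0, -0.1], [0, 0, -0.1]]' --claw '[55, 55, 55, 55, 55]'

```text
t: 3.9
eef_pos: [0.5021, -0.32, 0.1703]
tool_rot: [0.004, 0.709, 0.705, 0.0]
contact_force: [0.6, -0.0, -0.7]
gripper_width: 0.749
```

jog_arm --dp '[[1.6, 0.6, 0], [3.2, 1.2, 0], [4.8, 1.8, 0], [6.4, 2.4, 0], [8.0, 3.0, 0]]' --angular '[[0, 0, 0], [0, 0, 0], [0, 0, 0], [0, 0, 0], [0, 0, 0]]' --claw '[55, 55, 55, 55, 55]'

```text
t: 4.4
eef_pos: [0.5763, -0.1139, 0.166]
tool_rot: [-0.0, 0.707, 0.707, -0.0]
contact_force: [1.2, 0.2, -0.4]
gripper_width: 0.753
```

```bash
python3 -c "
from h import *
plan(.647,.126,.16)
"
```

```text
t 4.4 pos [ 0.5763 -0.1139  0.166 ] dp [9.59 2.84 0.24] ang [-0.    0.    0.01] w 64.3 F [ 1.2  0.2 -0.4]
```

jog_arm --dp '[[1.9, 0.6, 0], [3.8, 1.2, 0], [5.6, 1.7, 0], [7.4, 2.2, 0], [8.6, 2.6, 0]]' --angular '[[0, 0, 0], [0, 0, 0], [0, 0, 0], [0, 0, 0], [0, 0, 0]]' --claw '[55, 55, 55, 55, 55]'

```text
t: 4.9
eef_pos: [0.6408, 0.1042, 0.166]
tool_rot: [-0.001, 0.705, 0.709, 0.001]
contact_force: [-0.9, 0.2, -0.6]
gripper_width: 0.754
```

jog_arm --dp '[[0, 0, 0], [0, 0, 0], [0, 0, 0], [0, 0, 0], [0, 0, 0]]' --angular '[[0, 0, 0], [0, 0, 0], [0, 0, 0], [0, 0, 0], [0, 0, 0]]' --claw '[55, 55, 55, 55, 55]'

```text
t: 5.4
eef_pos: [0.6408, 0.0979, 0.1663]
tool_rot: [0.0, 0.707, 0.707, -0.0]
contact_force: [0.4, 0.2, 0.4]
gripper_width: 0.748
```

```bash
python3 -c "
from h import *
plan(.647,.126,.12)
i,K,R,t=cam('wrist','w5')
np.savez('w5.npz',i=i,K=K,R=R,t=t)
i,K,R,t=cam('scene','s5')
np.savez('s5.npz',i=i,K=K,R=R,t=t)
"
```

```text
t 5.4 pos [0.6408 0.0979 0.1663] dp [1.12 0.25 1.85] ang [-0.    0.01 -0.01] w 63.9 F [0.4 0.2 0.4]
```

View pics/w5.png

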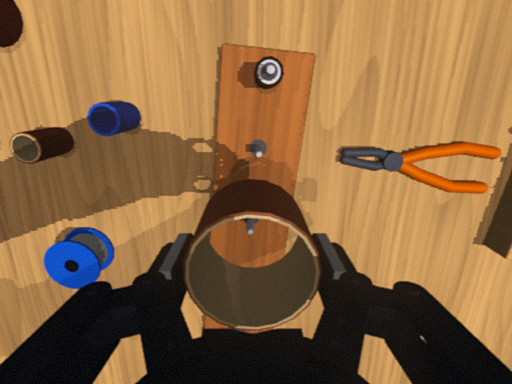

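View pics/s5.png

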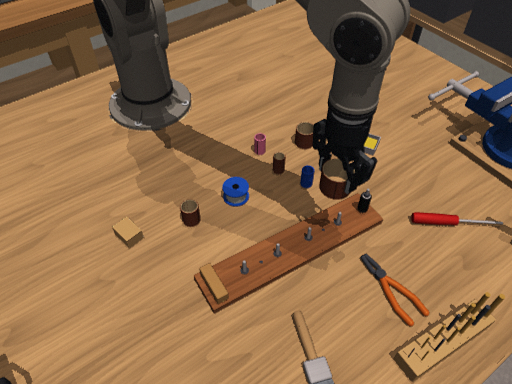

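The wrist view shows the end-post tip at (260,154), the next tip at (251,230) and the drum at (268,71). The held rim is centred at about (253,271).

```bash
python3 -c "
from h import *
D=np.load('w5.npz');K,R,t=D['K'],D['R'],D['t']
print(ray((260,154),K,R,t,.053),ray((251,230),K,R,t,.053),ray((258,146),K,R,t,.018),'rim',ray((253,271),K,R,t,.1663+.0334),ray((187,271),K,R,t,.1997),ray((319,271),K,R,t,.1997))
"
```

```text
[0.64843212 0.12550081 0.053     ] [0.63994944 0.04735922 0.053     ] [0.64727896 0.12702909 0.018     ] rim [0.64144229 0.1003162  0.1997    ] [0.61117849 0.10032642 0.1997    ] [0.67170159 0.10030597 0.1997    ]
```

jog_arm --dp '[[0.6, 0.2, 0], [1.04, 0.28, 0.3], [1.04, 0.28, 1.3], [1.04, 0.28, 2.3], [1.04, 0.28, 2.8]]' --angular '[[0, 0, 0], [0, 0, 0], [0, 0, 0], [0, 0, 0], [0, 0, 0]]' --claw '[55, 55, 55, 55, 55]'

```text
t: 6.0
eef_pos: [0.6464, 0.127, 0.0935]
tool_rot: [-0.001, 0.706, 0.708, -0.001]
contact_force: [-0.4, -0.2, 0.6]
gripper_width: 0.749
```

```bash
python3 -c "
from h import *
plan(.648,.1245,.035)
i,K,R,t=cam('wrist','w6')
"
```

```text
t 6.0 pos [0.6464 0.127  0.0935] dp [-0.1   0.07  2.34] ang [-0.04  0.    0.03] w 63.9 F [-0.4 -0.2  0.6]
```

View pics/w6.png

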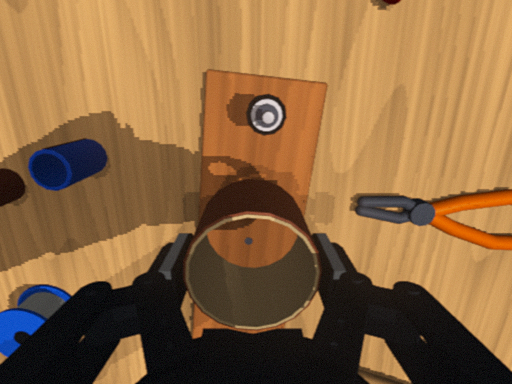

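The dot at (249,240) is the board's mid-mark and the post is behind the tube's far wall, as expected. Going down.

jog_arm --dp '[[0, 0, 0.6], [0, 0, 1.2], [0, 0, 1.8], [0, 0, 2.2], [0, 0, 2.25]]' --angular '[[0, 0, 0], [0, 0, 0], [0, 0, 0], [0, 0, 0], [0, 0, 0]]' --claw '[55, 55, 55, 55, 55]'

```text
t: 6.55
eef_pos: [0.6468, 0.1252, 0.0382]
tool_rot: [-0.001, 0.707, 0.707, -0.001]
contact_force: [-0.4, 0.7, -0.1]
gripper_width: 0.751
```

jog_arm --dp '[[0, 0, 0], [0, 0, 0], [0, 0, 0], [0, 0, 0], [0, 0, 0]]' --angular '[[0, 0, 0], [0, 0, 0], [0, 0, 0], [0, 0, 0], [0, 0, 0]]' --claw '[55, 55, 55, 55, 55]'

```text
t: 7.05
eef_pos: [0.6481, 0.1256, 0.0405]
tool_rot: [0.0, 0.707, 0.707, 0.0]
contact_force: [-0.3, -0.1, 0.1]
gripper_width: 0.748
```

```bash
python3 -c "
from h import *
plan(.648,.1245,.035)
i,K,R,t=cam('wrist','w7')
"
```

```text
t 7.05 pos [0.6481 0.1256 0.0405] dp [-0.04 -0.    0.22] ang [ 0.01 -0.    0.01] w 63.9 F [-0.3 -0.1  0.1]
```

View pics/w7.png

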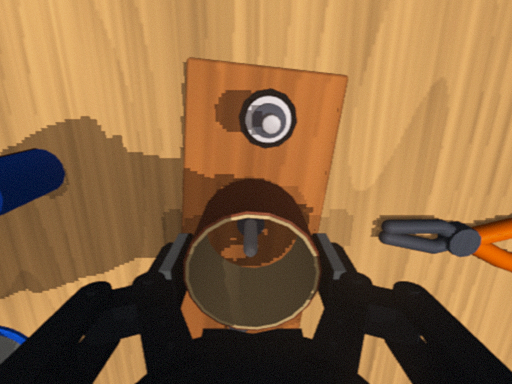

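The post shows inside the bore, with its tip near (249,253). I'll lower the last 5 mm and open.

jog_arm --dp '[[0, 0, 0.15], [0, 0, 0.26], [0, 0, 0.26], [0, 0, 0.26], [0, 0, 0.26]]' --angular '[[0, 0, 0], [0, 0, 0], [0, 0, 0], [0, 0, 0], [0, 0, 0]]' --claw '[55, 55, 55, 55, 55]'

```text
t: 7.6
eef_pos: [0.648, 0.1256, 0.0346]
tool_rot: [0.0, 0.707, 0.707, 0.0]
contact_force: [-3.2, -1.3, 9.5]
gripper_width: 0.748
```

jog_arm --dp '[[0, 0, 0], [0, 0, 0], [0, 0, 0], [0, 0, 0], [0, 0, 0]]' --angular '[[0, 0, 0], [0, 0, 0], [0, 0, 0], [0, 0, 0], [0, 0, 0]]' --claw '[66, 70, 75, 80, 84]'

```text
t: 8.1
eef_pos: [0.6478, 0.1256, 0.0333]
tool_rot: [-0.0, 0.707, 0.707, -0.0]
contact_force: [-0.2, -0.3, -0.6]
gripper_width: 0.987
```

```bash
python3 -c "
from h import *
plan(.430,.129,.18)
i,K,R,t=cam('wrist','w8')
"
```

```text
t 8.1 pos [0.6478 0.1256 0.0333] dp [ 0.15 -8.71 -5.86] ang [-0.    0.    0.01] w 84.3 F [-0.2 -0.3 -0.6]
```

View pics/w8.png

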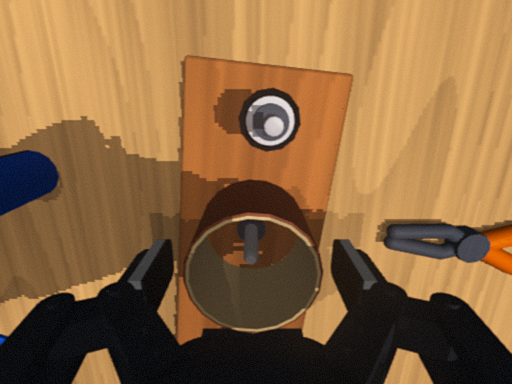

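The 64 is seated: contact came at z = 0.0346 and it stands over its post. Next is the 52.

jog_arm --dp '[[0, 0, -1.2], [0, 0, -2.6], [0, 0, -4.2], [0.4, -0.8, -5.6], [1.0, -2.2, -5.8]]' --angular '[[0, 0, 0], [0, 0, 0], [0, 0, 0], [0, 0, 0], [0, 0, 0]]' --claw '[84, 84, 84, 84, 80]'

```text
t: 8.65
eef_pos: [0.5968, 0.1506, 0.1835]
tool_rot: [0.002, 0.708, 0.706, 0.004]
contact_force: [-0.2, 0.3, 0.6]
gripper_width: 0.938
```

jog_arm --dp '[[0.7, -1.5, 0], [1.4, -3.0, 0.3], [2.1, -4.5, 0.6], [2.8, -6.0, 0.8], [3.2, -7.2, 0.8]]' --angular '[[0, 0, 0], [0, 0, 0], [0, 0, 0], [0, 0, 0], [0, 0, 0]]' --claw '[80, 80, 80, 80, 80]'

```text
t: 9.15
eef_pos: [0.41, 0.2314, 0.1581]
tool_rot: [-0.0, 0.706, 0.708, -0.0]
contact_force: [-0.5, 0.6, 1.1]
gripper_width: 0.934
```

```bash
python3 -c "
from h import *
plan(.395,.2425,.15)
"
```

```text
t 9.15 pos [0.41   0.2314 0.1581] dp [ 0.45 -0.6   0.32] ang [-0.01  0.    0.04] w 79.8 F [-0.5  0.6  1.1]
```

jog_arm --dp '[[0.2, -0.2, 0], [0.3, -0.4, 0], [0.3, -0.4, 0], [0.3, -0.4, 0], [0.3, -0.4, 0]]' --angular '[[0, 0, 0], [0, 0, 0], [0, 0, 0], [0, 0, 0], [0, 0, 0]]' --claw '[80, 80, 80, 80, 80]'

```text
t: 9.65
eef_pos: [0.4037, 0.2373, 0.1585]
tool_rot: [0.0, 0.707, 0.707, 0.0]
contact_force: [-0.4, 0.1, -0.0]
gripper_width: 0.935
```

```bash
python3 -c "
from h import *
plan(.395,.2425,.016)
i,K,R,t=cam('wrist','w9')
np.savez('w9.npz',i=i,K=K,R=R,t=t)
"
```

```text
t 9.65 pos [0.4037 0.2373 0.1585] dp [ 0.21 -0.35  5.7 ] ang [ 0.   -0.   -0.01] w 79.9 F [-0.4  0.1 -0. ]
```

View pics/w9.png

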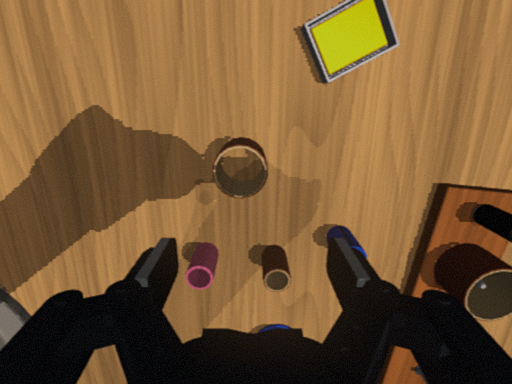

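The wrist view shows the 52's rim centred at about (240,171), spanning columns 213 to 267. The 30's rim is at (277,282).

```bash
python3 -c "
from h import *
D=np.load('w9.npz');K,R,t=D['K'],D['R'],D['t']
for p in ((240,171),(213,171),(267,171),(277,282),(263,282),(291,282),(202,276),(330,232)): print(p,ray(p,K,R,t,.05))
"
```

```text
(240, 171) [0.39271315 0.24995904 0.05      ]
(213, 171) [0.36761346 0.24996221 0.05      ]
(267, 171) [0.41781247 0.24995587 0.05      ]
(277, 282) [0.43047048 0.12806368 0.05      ]
(263, 282) [0.41557004 0.12806501 0.05      ]
(291, 282) [0.44537078 0.12806235 0.05      ]
(202, 276) [0.35105917 0.13555587 0.05      ]
(330, 232) [0.48179375 0.18706879 0.05      ]
```

jog_arm --dp '[[0.3, -0.4, 0.5], [0.35, -0.42, 2.0], [0.35, -0.42, 3.2], [0.35, -0.42, 3.8], [0.35, -0.42, 3.8]]' --angular '[[0, 0, 0], [0, 0, 0], [0, 0, 0], [0, 0, 0], [0, 0, 0]]' --claw '[80, 80, 80, 80, 80]'

```text
t: 10.2
eef_pos: [0.3913, 0.2454, 0.0616]
tool_rot: [-0.001, 0.707, 0.707, -0.002]
contact_force: [0.1, -0.5, 0.0]
gripper_width: 0.939
```

```bash
python3 -c "
from h import *
plan(.393,.246,.016)
i,K,R,t=cam('wrist','w10')
np.savez('w10.npz',i=i,K=K,R=R,t=t)
"
```

```text
t 10.2 pos [0.3913 0.2454 0.0616] dp [0.03 0.08 1.82] ang [-0.04  0.03  0.01] w 80.2 F [ 0.1 -0.5  0. ]
```

View pics/w10.png

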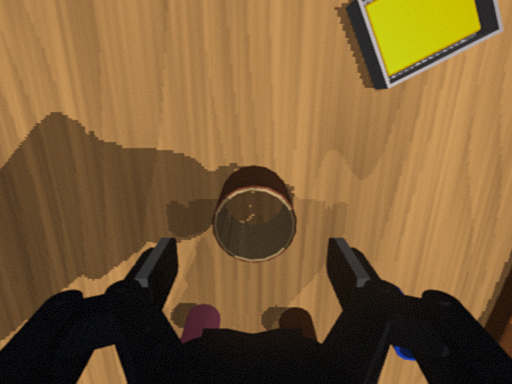

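```bash
python3 -c "
from h import *
D=np.load('w10.npz');K,R,t=D['K'],D['R'],D['t']
for p in ((254.5,223),(213.5,223),(296,223)): print(p,ray(p,K,R,t,.05))
"
```

```text
(254.5, 223) [0.39284411 0.25069417 0.05      ]
(213.5, 223) [0.36789765 0.25061948 0.05      ]
(296, 223) [0.41806205 0.25076968 0.05      ]
```

jog_arm --dp '[[0.13, 0.05, 0.6], [0.13, 0.05, 1.2], [0.13, 0.05, 1.7], [0.13, 0.05, 1.8], [0.13, 0.05, 1.8]]' --angular '[[0, 0, 0], [0, 0, 0], [0, 0, 0], [0, 0, 0], [0, 0, 0]]' --claw '[80, 80, 80, 80, 75]'

```text
t: 10.75
eef_pos: [0.3936, 0.2498, 0.0187]
tool_rot: [0.0, 0.707, 0.707, -0.0]
contact_force: [-0.8, 0.4, -0.1]
gripper_width: 0.877
```

jog_arm --dp '[[0, 0, 0], [0, 0, 0], [0, 0, 0], [0, 0, 0], [0, 0, 0]]' --angular '[[0, 0, 0], [0, 0, 0], [0, 0, 0], [0, 0, 0], [0, 0, 0]]' --claw '[68, 60, 45, 45, 45]'

```text
t: 11.25
eef_pos: [0.3938, 0.2501, 0.0193]
tool_rot: [0.0, 0.707, 0.707, 0.0]
contact_force: [-1.2, -1.1, 6.0]
gripper_width: 0.593
```

```bash
python3 -c "
from h import *
plan(.393,.249,.016)
i,K,R,t=cam('wrist','w11')
np.savez('w11.npz',i=i,K=K,R=R,t=t)
"
```

```text
t 11.25 pos [0.3938 0.2501 0.0193] dp [-0.04 -0.03  0.13] ang [ 0.01 -0.    0.01] w 50.7 F [-1.2 -1.1  6. ]
```

View pics/w11.png

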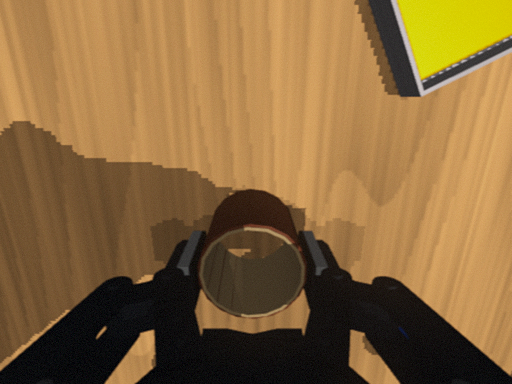

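It's gripped. Lifting and carrying it to the second post at (0.639, 0.0465).

jog_arm --dp '[[0, 0, -0.8], [0, 0, -2.4], [0, 0, -4.0], [-0.4, 0.5, -5.6], [-1.4, 1.6, -6.0]]' --angular '[[0, 0, 0], [0, 0, 0], [0, 0, 0], [0, 0, 0], [0, 0, 0]]' --claw '[45, 45, 45, 45, 45]'

```text
t: 11.8
eef_pos: [0.4342, 0.2184, 0.1734]
tool_rot: [0.001, 0.705, 0.71, 0.004]
contact_force: [1.7, 1.1, 0.3]
gripper_width: 0.59
```

jog_arm --dp '[[-1.3, 1.5, 0], [-2.6, 3.0, 0], [-3.9, 4.5, 0], [-5.0, 6.0, 0], [-5.8, 7.0, 0]]' --angular '[[0, 0, 0], [0, 0, 0], [0, 0, 0], [0, 0, 0], [0, 0, 0]]' --claw '[45, 45, 45, 45, 45]'

```text
t: 12.3
eef_pos: [0.6109, 0.0667, 0.1687]
tool_rot: [0.001, 0.708, 0.706, 0.0]
contact_force: [0.7, -0.5, -0.1]
gripper_width: 0.597
```

jog_arm --dp '[[0, 0, 0], [0, 0, 0], [0, 0, 0], [0, 0, 0], [0, 0, 0]]' --angular '[[0, 0, 0], [0, 0, 0], [0, 0, 0], [0, 0, 0], [0, 0, 0]]' --claw '[45, 45, 45, 45, 45]'

```text
t: 12.8
eef_pos: [0.608, 0.0711, 0.1688]
tool_rot: [-0.0, 0.706, 0.708, 0.0]
contact_force: [-0.2, -0.0, -0.5]
gripper_width: 0.595
```

```bash
python3 -c "
from h import *
plan(.639,.0465,.1)
i,K,R,t=cam('wrist','w12')
np.savez('w12.npz',i=i,K=K,R=R,t=t)
"
```

```text
t 12.8 pos [0.608  0.0711 0.1688] dp [-0.99  1.24  2.75] ang [ 0.   -0.    0.03] w 50.8 F [-0.2 -0.  -0.5]
```

View pics/w12.png

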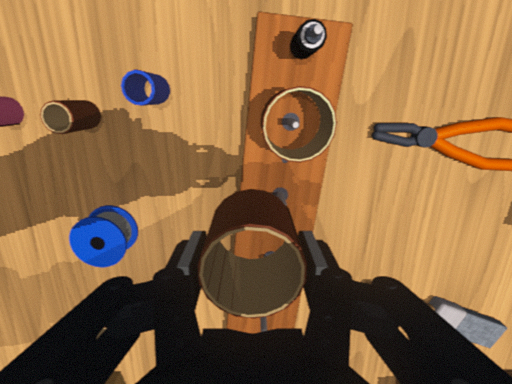

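The 64 is down over its post at (298,124), and the 52's post shows its washer at (281,194). Moving over and partway down.

jog_arm --dp '[[-0.6, 0.7, 0], [-1.03, 1.24, 0.3], [-1.03, 1.24, 1.3], [-1.03, 1.24, 2.3], [-1.03, 1.24, 2.6]]' --angular '[[0, 0, 0], [0, 0, 0], [0, 0, 0], [0, 0, 0], [0, 0, 0]]' --claw '[45, 45, 45, 45, 45]'

```text
t: 13.35
eef_pos: [0.6379, 0.0434, 0.1002]
tool_rot: [-0.001, 0.707, 0.707, -0.002]
contact_force: [0.1, 0.2, -1.6]
gripper_width: 0.597
```

jog_arm --dp '[[0, 0, 0.4], [0, 0, 0.8], [0, 0, 0.8], [0, 0, 0.8], [0, 0, 0.8]]' --angular '[[0, 0, 0], [0, 0, 0], [0, 0, 0], [0, 0, 0], [0, 0, 0]]' --claw '[45, 45, 45, 45, 45]'

```text
t: 13.85
eef_pos: [0.6403, 0.0445, 0.0844]
tool_rot: [0.0, 0.707, 0.707, 0.001]
contact_force: [-0.4, 0.9, 0.1]
gripper_width: 0.592
```

```bash
python3 -c "
from h import *
plan(.639,.045,.0373)
i,K,R,t=cam('wrist','w13')
np.savez('w13.npz',i=i,K=K,R=R,t=t)
"
```

```text
t 13.85 pos [0.6403 0.0445 0.0844] dp [ 0.02 -0.05  1.89] ang [ 0.02 -0.    0.01] w 50.6 F [-0.4  0.9  0.1]
```

View pics/w13.png

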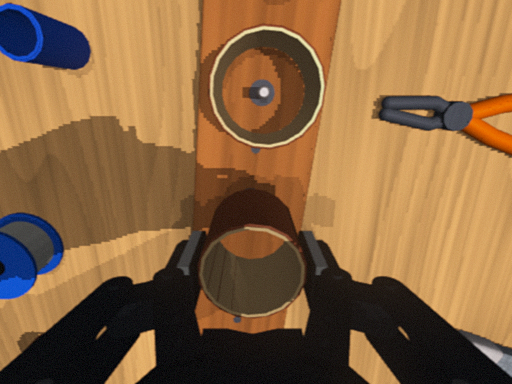

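jog_arm --dp '[[0.02, -0.04, 0.4], [0.02, -0.04, 0.9], [0.02, -0.04, 1.3], [0.02, -0.04, 1.5], [0.02, -0.04, 1.6]]' --angular '[[0, 0, 0], [0, 0, 0], [0, 0, 0], [0, 0, 0], [0, 0, 0]]' --claw '[45, 45, 45, 45, 45]'

```text
t: 14.4
eef_pos: [0.6381, 0.0447, 0.0423]
tool_rot: [-0.001, 0.707, 0.707, -0.001]
contact_force: [0.3, -0.2, 0.0]
gripper_width: 0.593
```

```bash
python3 -c "
from h import *
plan(.639,.045,.0373)
i,K,R,t=cam('wrist','w14')
np.savez('w14.npz',i=i,K=K,R=R,t=t)
"
```

```text
t 14.4 pos [0.6381 0.0447 0.0423] dp [0.01 0.04 0.2 ] ang [-0.02  0.    0.01] w 50.7 F [ 0.3 -0.2  0. ]
```

View pics/w14.png

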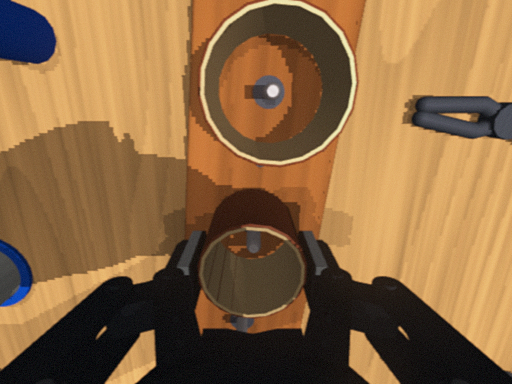

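The post is inside the bore at (254,241). I'll set it down, release and lift off.

jog_arm --dp '[[0, 0, 0.15], [0, 0, 0.28], [0, 0, 0.28], [0, 0, 0.28], [0, 0, 0.28]]' --angular '[[0, 0, 0], [0, 0, 0], [0, 0, 0], [0, 0, 0], [0, 0, 0]]' --claw '[45, 45, 45, 45, 45]'

```text
t: 14.95
eef_pos: [0.6391, 0.0449, 0.0374]
tool_rot: [0.0, 0.707, 0.707, 0.0]
contact_force: [-1.6, -0.3, 5.5]
gripper_width: 0.595
```

jog_arm --dp '[[0, 0, 0], [0, 0, 0], [0, 0, 0], [0, 0, 0], [0, 0, 0]]' --angular '[[0, 0, 0], [0, 0, 0], [0, 0, 0], [0, 0, 0], [0, 0, 0]]' --claw '[54, 60, 66, 72, 76]'

```text
t: 15.45
eef_pos: [0.6386, 0.0448, 0.0364]
tool_rot: [-0.0, 0.707, 0.707, -0.0]
contact_force: [-0.7, 0.4, -0.4]
gripper_width: 0.888
```

```bash
python3 -c "
from h import *
plan(.434,-.125,.16)
i,K,R,t=cam('wrist','w15')
"
```

```text
t 15.45 pos [0.6386 0.0448 0.0364] dp [-6.78 -8.19 -4.94] ang [-0.   -0.    0.01] w 75.8 F [-0.7  0.4 -0.4]
```

View pics/w15.png

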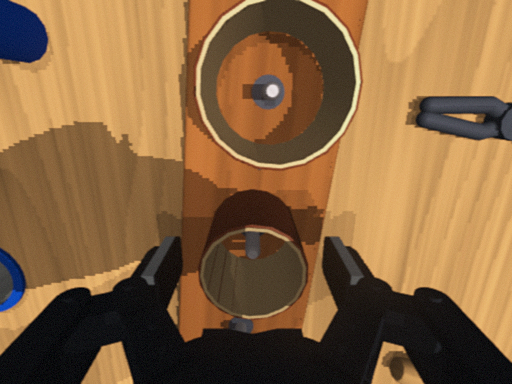

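Seated. Next is the 41 at (0.434, −0.125).

jog_arm --dp '[[0, 0, -1.2], [0, 0, -2.6], [0, 0, -4.0], [-0.8, -0.9, -5.0], [-2.0, -2.3, -5.0]]' --angular '[[0, 0, 0], [0, 0, 0], [0, 0, 0], [0, 0, 0], [0, 0, 0]]' --claw '[76, 76, 76, 76, 70]'

```text
t: 16.0
eef_pos: [0.5847, -0.0029, 0.1657]
tool_rot: [0.002, 0.706, 0.709, 0.004]
contact_force: [0.6, -0.8, -0.1]
gripper_width: 0.82
```

jog_arm --dp '[[-1.2, -1.5, 0], [-2.4, -3.0, 0], [-3.6, -4.5, 0], [-4.6, -5.6, 0], [-4.6, -5.6, 0]]' --angular '[[0, 0, 0], [0, 0, 0], [0, 0, 0], [0, 0, 0], [0, 0, 0]]' --claw '[70, 70, 70, 70, 70]'

```text
t: 16.5
eef_pos: [0.4369, -0.1243, 0.1612]
tool_rot: [-0.0, 0.709, 0.705, -0.002]
contact_force: [0.3, 0.0, 0.5]
gripper_width: 0.82
```

```bash
python3 -c "
from h import *
plan(.434,-.125,.016)
i,K,R,t=cam('wrist','w16')
np.savez('w16.npz',i=i,K=K,R=R,t=t)
"
```

```text
t 16.5 pos [ 0.4369 -0.1243  0.1612] dp [-0.02 -0.09  5.81] ang [-0.04  0.02 -0.07] w 70.0 F [0.3 0.  0.5]
```

View pics/w16.png

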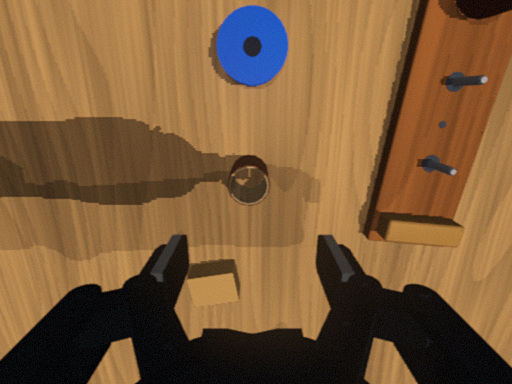

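The 41's rim is at (249,185). The remaining post tips are at (484,80) and (453,171).

```bash
python3 -c "
from h import *
D=np.load('w16.npz');K,R,t=D['K'],D['R'],D['t']
for p in ((249,185),(229,185),(270,185)): print(p,ray(p,K,R,t,.05))
for p in ((484,80),(453,171)): print(p,ray(p,K,R,t,.053))
plan(.434,-.123,.016)
"
```

```text
(249, 185) [ 0.43373703 -0.12641152  0.05      ]
(229, 185) [ 0.41463786 -0.12633733  0.05      ]
(270, 185) [ 0.45377981 -0.12648936  0.05      ]
(484, 80) [ 0.63147162 -0.03391012  0.053     ]
(453, 171) [ 0.62274033 -0.11259455  0.053     ]
t 16.55 pos [ 0.4396 -0.1223  0.1616] dp [-0.02 -0.22  5.83] ang [-0.01  0.01 -0.04] w 69.7 F [1.2 1.5 0.7]
```

jog_arm --dp '[[-0.15, -0.2, 0.5], [-0.15, -0.2, 2.0], [-0.15, -0.2, 3.6], [-0.15, -0.2, 5.0], [-0.15, -0.2, 5.6]]' --angular '[[0, 0, 0], [0, 0, 0], [0, 0, 0], [0, 0, 0], [0, 0, 0]]' --claw '[70, 70, 70, 70, 70]'

```text
t: 17.05
eef_pos: [0.4361, -0.1224, 0.0189]
tool_rot: [-0.002, 0.706, 0.708, -0.0]
contact_force: [-0.2, -0.2, -0.4]
gripper_width: 0.815
```

jog_arm --dp '[[0, 0, 0], [0, 0, 0], [0, 0, 0], [0, 0, 0], [0, 0, 0]]' --angular '[[0, 0, 0], [0, 0, 0], [0, 0, 0], [0, 0, 0], [0, 0, 0]]' --claw '[70, 70, 70, 65, 60]'

```text
t: 17.55
eef_pos: [0.437, -0.1243, 0.0224]
tool_rot: [0.001, 0.707, 0.707, 0.0]
contact_force: [0.2, 0.5, 0.8]
gripper_width: 0.703
```

```bash
python3 -c "
from h import *
plan(.434,-.1265,.018)
i,K,R,t=cam('wrist','w17')
np.savez('w17.npz',i=i,K=K,R=R,t=t)
"
```

```text
t 17.55 pos [ 0.437  -0.1243  0.0224] dp [-0.09 -0.12  0.18] ang [0.02 0.01 0.01] w 60.0 F [0.2 0.5 0.8]
```

View pics/w17.png

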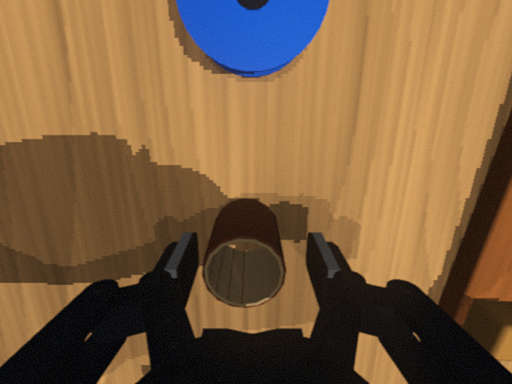

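The rim at (244,273) is lined up along the pads and 3 mm left of centre. Correcting that and closing.

jog_arm --dp '[[-0.03, -0.12, 0.15], [-0.03, -0.12, 0.15], [-0.03, -0.12, 0.15], [-0.03, -0.12, 0.15], [-0.03, -0.12, 0.15]]' --angular '[[0, 0, 0], [0, 0, 0], [0, 0, 0], [0, 0, 0], [0, 0, 0]]' --claw '[60, 60, 50, 45, 34]'

```text
t: 18.1
eef_pos: [0.4334, -0.1249, 0.018]
tool_rot: [0.0, 0.707, 0.707, -0.0]
contact_force: [-0.3, 0.3, 2.0]
gripper_width: 0.474
```

jog_arm --dp '[[0, 0, 0], [0, 0, 0], [0, 0, 0], [0, 0, 0], [0, 0, 0]]' --angular '[[0, 0, 0], [0, 0, 0], [0, 0, 0], [0, 0, 0], [0, 0, 0]]' --claw '[34, 34, 34, 34, 34]'

```text
t: 18.6
eef_pos: [0.4334, -0.1249, 0.0179]
tool_rot: [0.0, 0.707, 0.707, 0.0]
contact_force: [-1.2, 0.0, 5.2]
gripper_width: 0.478
```

```bash
python3 -c "
from h import *
plan(.631,-.0345,.16)
i,K,R,t=cam('wrist','w18')
np.savez('w18.npz',i=i,K=K,R=R,t=t)
"
```

```text
t 18.6 pos [ 0.4334 -0.1249  0.0179] dp [ 3.61  7.91 -5.68] ang [0.   0.   0.01] w 40.8 F [-1.2  0.   5.2]
```

View pics/w18.png

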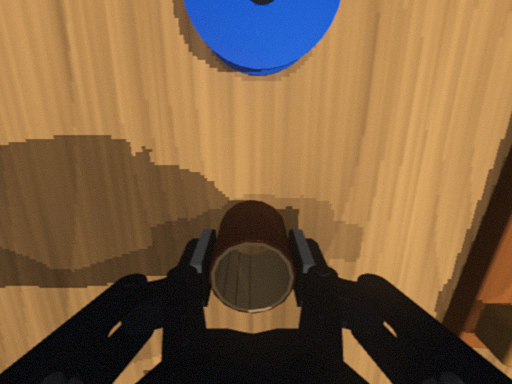

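Gripped at 40.8 mm. Lifting and carrying it to the third post.

jog_arm --dp '[[0, 0, -0.8], [0, 0, -2.4], [0, 0, -4.0], [0.2, 0.4, -5.4], [0.8, 1.7, -5.8]]' --angular '[[0, 0, 0], [0, 0, 0], [0, 0, 0], [0, 0, 0], [0, 0, 0]]' --claw '[34, 34, 34, 34, 34]'

```text
t: 19.15
eef_pos: [0.4756, -0.1069, 0.166]
tool_rot: [0.002, 0.708, 0.706, 0.0]
contact_force: [1.5, -0.8, -0.6]
gripper_width: 0.478
```

jog_arm --dp '[[0.6, 1.4, 0], [1.2, 2.8, 0], [1.8, 4.2, 0], [2.4, 5.4, 0], [2.7, 6.1, 0]]' --angular '[[0, 0, 0], [0, 0, 0], [0, 0, 0], [0, 0, 0], [0, 0, 0]]' --claw '[34, 34, 34, 34, 34]'

```text
t: 19.65
eef_pos: [0.6302, -0.035, 0.1622]
tool_rot: [-0.0, 0.706, 0.708, 0.001]
contact_force: [0.4, 0.1, 0.4]
gripper_width: 0.478
```

jog_arm --dp '[[0, 0, 0.5], [0, 0, 1], [0, 0, 1], [0, 0, 1], [0, 0, 1]]' --angular '[[0, 0, 0], [0, 0, 0], [0, 0, 0], [0, 0, 0], [0, 0, 0]]' --claw '[34, 34, 34, 34, 34]'

```text
t: 20.15
eef_pos: [0.6279, -0.0378, 0.1381]
tool_rot: [0.0, 0.707, 0.707, -0.0]
contact_force: [0.3, -0.3, -0.6]
gripper_width: 0.478
```

```bash
python3 -c "
from h import *
plan(.631,-.0345,.0359)
i,K,R,t=cam('wrist','w19')
z=float(get_obs()['eef_pos'][2])
print(ray((252,276),K,R,t,z+.0321))
"
```

```text
t 20.15 pos [ 0.6279 -0.0378  0.1381] dp [0.14 0.13 4.09] ang [0. 0. 0.] w 40.8 F [ 0.3 -0.3 -0.6]
[ 0.6280047  -0.03894164  0.17043849]
```

View pics/w19.png

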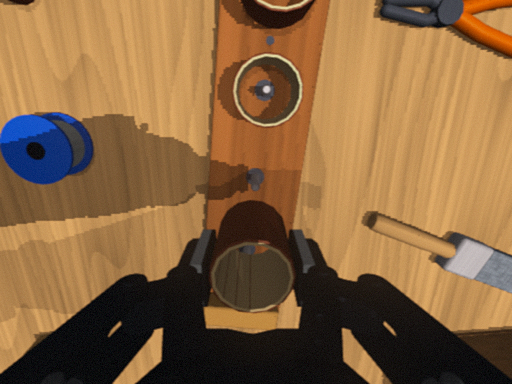

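jog_arm --dp '[[0.2, 0.12, 0.2], [0.2, 0.12, 1.0], [0.2, 0.12, 2.0], [0.2, 0.12, 3.0], [0.2, 0.12, 3.5]]' --angular '[[0, 0, 0], [0, 0, 0], [0, 0, 0], [0, 0, 0], [0, 0, 0]]' --claw '[34, 34, 34, 34, 34]'

```text
t: 20.7
eef_pos: [0.6302, -0.0319, 0.0482]
tool_rot: [-0.001, 0.707, 0.708, -0.001]
contact_force: [-1.3, -0.2, 0.1]
gripper_width: 0.476
```

jog_arm --dp '[[0, 0, 0.2], [0, 0, 0.3], [0, 0, 0.3], [0, 0, 0.3], [0, 0, 0.3]]' --angular '[[0, 0, 0], [0, 0, 0], [0, 0, 0], [0, 0, 0], [0, 0, 0]]' --claw '[34, 34, 34, 34, 34]'

```text
t: 21.2
eef_pos: [0.6319, -0.0322, 0.0438]
tool_rot: [0.001, 0.707, 0.707, 0.001]
contact_force: [0.4, 0.2, -0.3]
gripper_width: 0.477
```

```bash
python3 -c "
from h import *
plan(.631,-.0335,.0359)
i,K,R,t=cam('wrist','w20')
"
```

```text
t 21.2 pos [ 0.6319 -0.0322  0.0438] dp [-0.05 -0.04  0.31] ang [0.02 0.   0.01] w 40.8 F [ 0.4  0.2 -0.3]
```

View pics/w20.png

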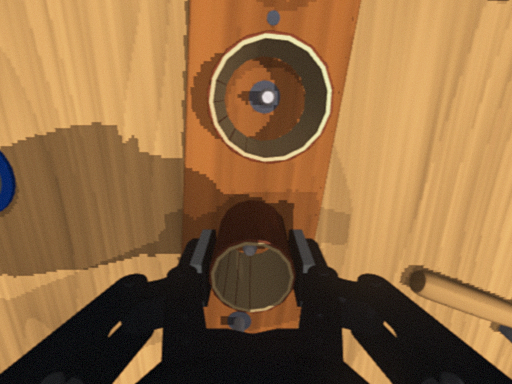

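The post tip is inside the bore at (250,250). Setting it down and releasing.

jog_arm --dp '[[0, 0, 0.2], [0, 0, 0.38], [0, 0, 0.38], [0, 0, 0.38], [0, 0, 0.38]]' --angular '[[0, 0, 0], [0, 0, 0], [0, 0, 0], [0, 0, 0], [0, 0, 0]]' --claw '[34, 34, 34, 34, 34]'

```text
t: 21.75
eef_pos: [0.632, -0.0322, 0.0346]
tool_rot: [0.001, 0.707, 0.707, 0.0]
contact_force: [-3.3, -0.1, 10.8]
gripper_width: 0.477
```

jog_arm --dp '[[0, 0, 0], [0, 0, 0], [0, 0, 0], [0, 0, 0], [0, 0, 0]]' --angular '[[0, 0, 0], [0, 0, 0], [0, 0, 0], [0, 0, 0], [0, 0, 0]]' --claw '[44, 50, 56, 62, 66]'

```text
t: 22.25
eef_pos: [0.6311, -0.0322, 0.033]
tool_rot: [-0.0, 0.707, 0.707, -0.0]
contact_force: [0.2, 0.9, 0.4]
gripper_width: 0.773
```

```bash
python3 -c "
from h import *
plan(.43,.1275,.16)
i,K,R,t=cam('wrist','w21')
"
```

```text
t 22.25 pos [ 0.6311 -0.0322  0.033 ] dp [ 6.4  -8.04 -5.07] ang [-0.   -0.    0.01] w 66.0 F [0.2 0.9 0.4]
```

View pics/w21.png

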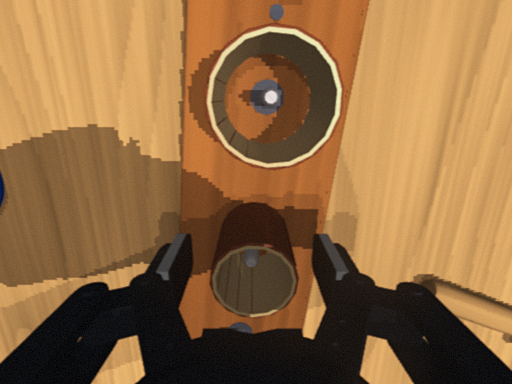

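Seated. Last is the 30, between its blue and pink look-alikes, so I'll use a narrower opening.

jog_arm --dp '[[0, 0, -1.2], [0, 0, -2.6], [0, 0, -4.0], [0.7, -0.9, -5.1], [1.8, -2.3, -5.1]]' --angular '[[0, 0, 0], [0, 0, 0], [0, 0, 0], [0, 0, 0], [0, 0, 0]]' --claw '[66, 66, 66, 60, 50]'

```text
t: 22.8
eef_pos: [0.5774, 0.0118, 0.165]
tool_rot: [0.003, 0.708, 0.706, 0.003]
contact_force: [0.4, 0.6, -0.4]
gripper_width: 0.587
```

jog_arm --dp '[[1.2, -1.5, 0], [2.4, -3.0, 0], [3.6, -4.4, 0], [4.3, -5.4, 0], [4.3, -5.4, 0]]' --angular '[[0, 0, 0], [0, 0, 0], [0, 0, 0], [0, 0, 0], [0, 0, 0]]' --claw '[50, 50, 50, 50, 50]'

```text
t: 23.3
eef_pos: [0.4352, 0.1226, 0.1609]
tool_rot: [-0.0, 0.705, 0.71, -0.0]
contact_force: [0.2, -0.8, 0.2]
gripper_width: 0.583
```

```bash
python3 -c "
from h import *
plan(.43,.1275,.018)
i,K,R,t=cam('wrist','w22')
np.savez('w22.npz',i=i,K=K,R=R,t=t)
"
```

```text
t 23.3 pos [0.4352 0.1226 0.1609] dp [ 0.2  -0.2   5.72] ang [-0.01  0.    0.08] w 49.8 F [ 0.2 -0.8  0.2]
```

View pics/w22.png

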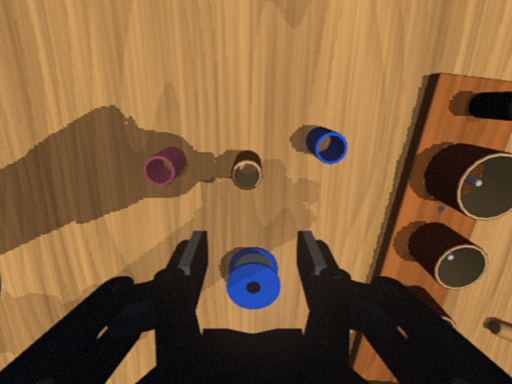

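The 30's rim is at about (247,174). The pink look-alike's rim is at (159,170) and the blue's at (331,147).

```bash
python3 -c "
from h import *
D=np.load('w22.npz');K,R,t=D['K'],D['R'],D['t']
for p in ((247,174),(232,174),(263,174),(159,170),(331,147),(310,147)): print(p,ray(p,K,R,t,.05).round(4))
plan(.43,.1275,.018)
"
```

```text
(247, 174) [0.4304 0.1316 0.05  ]
(232, 174) [0.4163 0.1315 0.05  ]
(263, 174) [0.4455 0.1317 0.05  ]
(159, 170) [0.3479 0.1348 0.05  ]
(331, 147) [0.507  0.1578 0.05  ]
(310, 147) [0.4879 0.1576 0.05  ]
t 23.35 pos [0.4374 0.1212 0.1611] dp [ 0.26 -0.3   5.72] ang [0.   0.01 0.05] w 49.7 F [-0.2 -0.8 -0.2]
```

jog_arm --dp '[[0.38, -0.38, 0.3], [0.38, -0.38, 1.5], [0.38, -0.38, 3.0], [0.38, -0.38, 3.7], [0.38, -0.38, 3.7]]' --angular '[[0, 0, 0], [0, 0, 0], [0, 0, 0], [0, 0, 0], [0, 0, 0]]' --claw '[50, 50, 50, 50, 50]'

```text
t: 23.85
eef_pos: [0.4284, 0.1282, 0.0661]
tool_rot: [-0.001, 0.707, 0.707, -0.002]
contact_force: [-0.1, 0.3, 0.9]
gripper_width: 0.584
```

jog_arm --dp '[[0, 0, 0], [0, 0, 0], [0, 0, 0], [0, 0, 0], [0, 0, 0]]' --angular '[[0, 0, 0], [0, 0, 0], [0, 0, 0], [0, 0, 0], [0, 0, 0]]' --claw '[50, 50, 50, 50, 50]'

```text
t: 24.35
eef_pos: [0.4295, 0.1296, 0.0688]
tool_rot: [0.0, 0.707, 0.707, 0.0]
contact_force: [-0.3, -0.7, -0.5]
gripper_width: 0.588
```

```bash
python3 -c "
from h import *
plan(.43,.1305,.018)
i,K,R,t=cam('wrist','w23')
np.savez('w23.npz',i=i,K=K,R=R,t=t)
"
```

```text
t 24.35 pos [0.4295 0.1296 0.0688] dp [0.03 0.02 2.03] ang [ 0.01 -0.    0.01] w 50.2 F [-0.3 -0.7 -0.5]
```

View pics/w23.png

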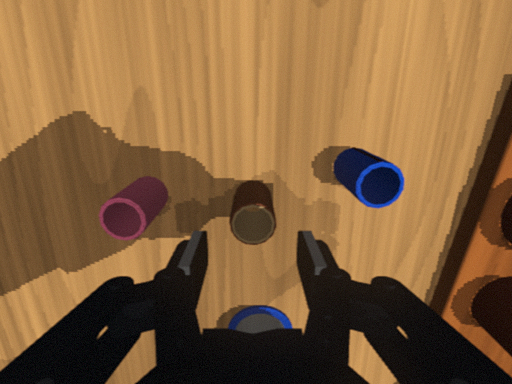

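Centred, with the 30's rim at (252,222) and both neighbours well clear. Going down and closing.

jog_arm --dp '[[0.04, 0.02, 0.5], [0.04, 0.02, 1.1], [0.04, 0.02, 1.7], [0.04, 0.02, 2.0], [0.04, 0.02, 2.0]]' --angular '[[0, 0, 0], [0, 0, 0], [0, 0, 0], [0, 0, 0], [0, 0, 0]]' --claw '[50, 50, 50, 50, 50]'

```text
t: 24.9
eef_pos: [0.4286, 0.1304, 0.017]
tool_rot: [-0.001, 0.707, 0.708, -0.001]
contact_force: [-0.2, -0.9, -0.9]
gripper_width: 0.582
```

jog_arm --dp '[[0, 0, 0], [0, 0, 0], [0, 0, 0], [0, 0, 0], [0, 0, 0]]' --angular '[[0, 0, 0], [0, 0, 0], [0, 0, 0], [0, 0, 0], [0, 0, 0]]' --claw '[48, 40, 32, 24, 24]'

```text
t: 25.4
eef_pos: [0.43, 0.1307, 0.0189]
tool_rot: [0.0, 0.707, 0.707, 0.0]
contact_force: [-1.3, -0.0, 6.7]
gripper_width: 0.337
```

jog_arm --dp '[[0, 0, 0], [0, 0, 0], [0, 0, 0], [0, 0, 0], [0, 0, 0]]' --angular '[[0, 0, 0], [0, 0, 0], [0, 0, 0], [0, 0, 0], [0, 0, 0]]' --claw '[24, 24, 24, 24, 24]'

```text
t: 25.9
eef_pos: [0.4301, 0.1307, 0.0189]
tool_rot: [0.0, 0.707, 0.707, 0.0]
contact_force: [-2.0, -0.8, 6.2]
gripper_width: 0.338
```

```bash
python3 -c "
from h import *
plan(.623,-.112,.16)
i,K,R,t=cam('wrist','w24')
np.savez('w24.npz',i=i,K=K,R=R,t=t)
"
```

```text
t 25.9 pos [0.4301 0.1307 0.0189] dp [-9.71  7.72 -5.64] ang [ 0.01 -0.    0.01] w 28.8 F [-2.  -0.8  6.2]
```

View pics/w24.png

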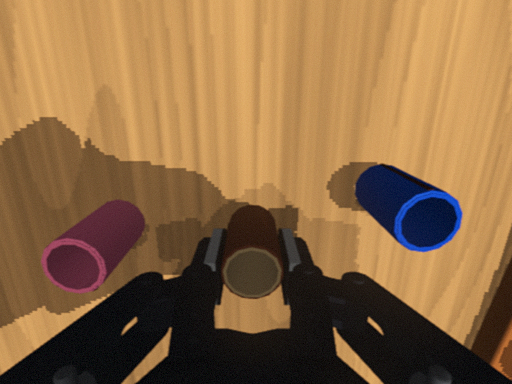

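jog_arm --dp '[[0, 0, -0.8], [0, 0, -2.4], [0, 0, -4.2], [-0.6, 0.4, -5.6], [-2.0, 1.5, -5.8]]' --angular '[[0, 0, 0], [0, 0, 0], [0, 0, 0], [0, 0, 0], [0, 0, 0]]' --claw '[24, 24, 24, 24, 24]'

```text
t: 26.45
eef_pos: [0.4685, 0.0839, 0.168]
tool_rot: [0.002, 0.704, 0.71, 0.003]
contact_force: [1.3, 1.4, -0.5]
gripper_width: 0.336
```

jog_arm --dp '[[-1.5, 1.2, 0], [-3.0, 2.4, 0], [-4.5, 3.6, 0], [-6.0, 4.8, 0], [-7.2, 5.8, 0]]' --angular '[[0, 0, 0], [0, 0, 0], [0, 0, 0], [0, 0, 0], [0, 0, 0]]' --claw '[24, 24, 24, 24, 24]'

```text
t: 26.95
eef_pos: [0.6133, -0.1023, 0.1632]
tool_rot: [0.0, 0.707, 0.707, -0.0]
contact_force: [0.6, 0.9, 1.0]
gripper_width: 0.34
```

jog_arm --dp '[[0, 0, 0.5], [0, 0, 1], [0, 0, 1], [0, 0, 1], [0, 0, 1]]' --angular '[[0, 0, 0], [0, 0, 0], [0, 0, 0], [0, 0, 0], [0, 0, 0]]' --claw '[24, 24, 24, 24, 24]'

```text
t: 27.45
eef_pos: [0.6122, -0.098, 0.1389]
tool_rot: [0.0, 0.706, 0.708, 0.0]
contact_force: [-0.3, 0.4, 0.5]
gripper_width: 0.337
```

```bash
python3 -c "
from h import *
plan(.623,-.112,.0369)
i,K,R,t=cam('wrist','w25')
z=float(get_obs()['eef_pos'][2])
print(ray((252,273),K,R,t,z+.0311))
"
```

```text
t 27.45 pos [ 0.6122 -0.098   0.1389] dp [-0.56  0.43  4.08] ang [ 0.01 -0.    0.03] w 28.8 F [-0.3  0.4  0.5]
[ 0.61231961 -0.09815686  0.17012918]
```

View pics/w25.png

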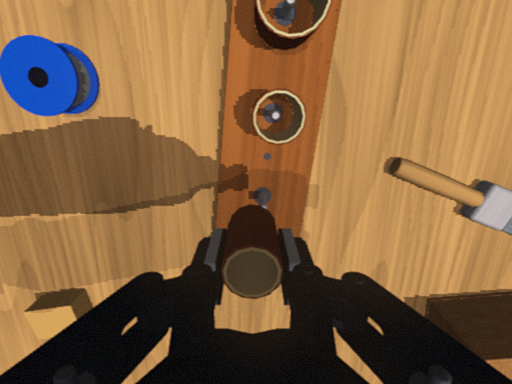

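The post's washer is visible at (263,195), just beyond the held sleeve. I'll line up above it first.

jog_arm --dp '[[-0.3, 0.3, 0.2], [-0.56, 0.42, 1.0], [-0.56, 0.42, 2.0], [-0.56, 0.42, 2.2], [-0.56, 0.42, 2.2]]' --angular '[[0, 0, 0], [0, 0, 0], [0, 0, 0], [0, 0, 0], [0, 0, 0]]' --claw '[24, 24, 24, 24, 24]'

```text
t: 28.0
eef_pos: [0.6224, -0.1133, 0.0825]
tool_rot: [-0.001, 0.707, 0.707, -0.001]
contact_force: [0.8, -0.1, -1.0]
gripper_width: 0.339
```

jog_arm --dp '[[0, 0, 0], [0, 0, 0], [0, 0, 0], [0, 0, 0], [0, 0, 0]]' --angular '[[0, 0, 0], [0, 0, 0], [0, 0, 0], [0, 0, 0], [0, 0, 0]]' --claw '[24, 24, 24, 24, 24]'

```text
t: 28.5
eef_pos: [0.623, -0.1132, 0.0837]
tool_rot: [0.0, 0.707, 0.707, 0.0]
contact_force: [-0.9, -0.6, -1.2]
gripper_width: 0.34
```

```bash
python3 -c "
from h import *
plan(.623,-.112,.0369)
i,K,R,t=cam('wrist','w26')
i,K,R,t=cam('scene')
cv2.imwrite('pics/s26.png',cv2.resize(i[150:320,180:400],None,fx=3,fy=3,interpolation=cv2.INTER_CUBIC))
"
```

```text
t 28.5 pos [ 0.623  -0.1132  0.0837] dp [ 0.05 -0.    1.87] ang [0.01 0.   0.01] w 29.0 F [-0.9 -0.6 -1.2]
```

View pics/w26.png

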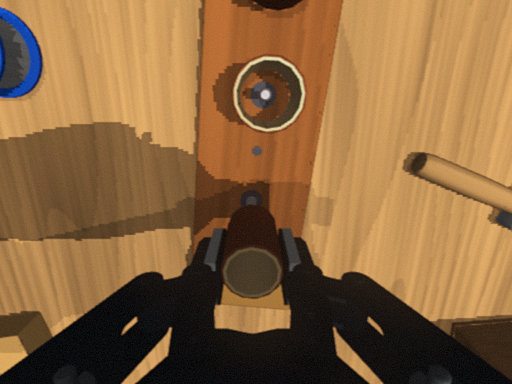

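View pics/s26.png

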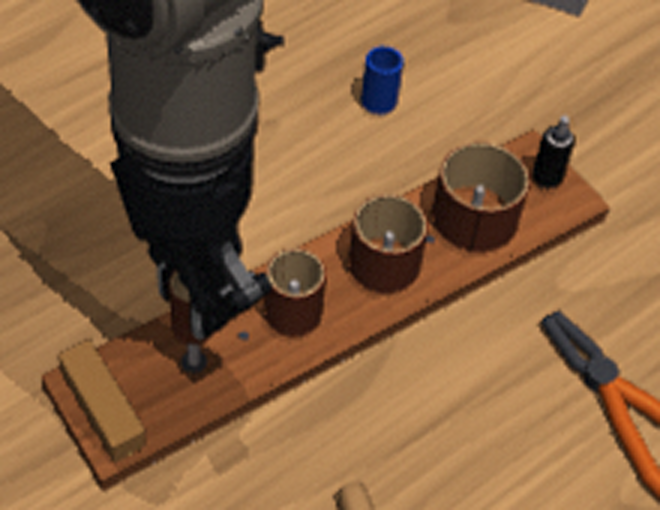

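All three placed sleeves are upright over their posts. Going down slowly and watching the force.

jog_arm --dp '[[0.04, 0, 0.3], [0.04, 0, 0.6], [0.04, 0, 0.9], [0.04, 0, 1.1], [0.04, 0, 1.1]]' --angular '[[0, 0, 0], [0, 0, 0], [0, 0, 0], [0, 0, 0], [0, 0, 0]]' --claw '[24, 24, 24, 24, 24]'

```text
t: 29.1
eef_pos: [0.622, -0.1121, 0.0545]
tool_rot: [-0.001, 0.707, 0.707, -0.001]
contact_force: [-0.2, 0.1, 0.1]
gripper_width: 0.339
```

```bash
python3 -c "
from h import *
plan(.623,-.112,.0369)
i,K,R,t=cam('wrist','w27')
"
```

```text
t 29.1 pos [ 0.622  -0.1121  0.0545] dp [0.01 0.04 0.7 ] ang [-0.02 -0.    0.01] w 29.0 F [-0.2  0.1  0.1]
```

View pics/w27.png

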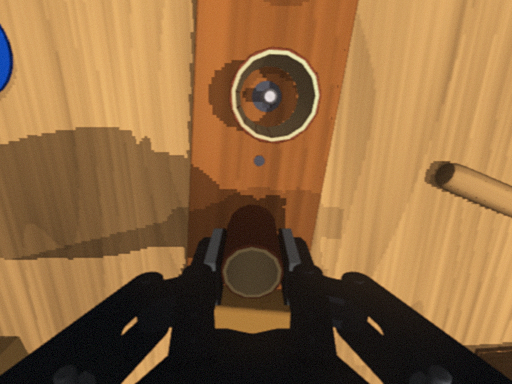

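The lower rim is at 36 mm, below the 53 mm post tip, with no force showing, so the post is in the bore. Finishing and releasing.

jog_arm --dp '[[0, 0.02, 0.3], [0, 0.02, 0.6], [0, 0.02, 0.75], [0, 0.02, 0.75], [0, 0.02, 0.75]]' --angular '[[0, 0, 0], [0, 0, 0], [0, 0, 0], [0, 0, 0], [0, 0, 0]]' --claw '[24, 24, 24, 24, 24]'

```text
t: 29.65
eef_pos: [0.6233, -0.1122, 0.037]
tool_rot: [-0.0, 0.707, 0.707, -0.0]
contact_force: [-0.5, 0.4, 2.9]
gripper_width: 0.34
```

```bash
python3 -c "
from h import *
plan(.623,-.112,.0369)
i,K,R,t=cam('wrist','w28')
"
```

```text
t 29.65 pos [ 0.6233 -0.1122  0.037 ] dp [ 0.01 -0.01  0.  ] ang [-0.    0.    0.01] w 29.0 F [-0.5  0.4  2.9]
```

View pics/w28.png

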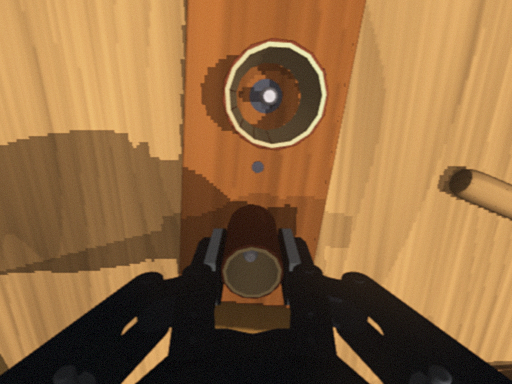

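The post tip shows in the bore at (250,257), and board contact came at 2.9 N. Releasing and lifting clear.

jog_arm --dp '[[0, 0, 0], [0, 0, 0], [0, 0, 0], [0, 0, 0], [0, 0, 0]]' --angular '[[0, 0, 0], [0, 0, 0], [0, 0, 0], [0, 0, 0], [0, 0, 0]]' --claw '[32, 38, 44, 52, 58]'

```text
t: 30.2
eef_pos: [0.6233, -0.1122, 0.037]
tool_rot: [0.0, 0.707, 0.707, -0.0]
contact_force: [0.1, -0.2, -0.1]
gripper_width: 0.675
```

jog_arm --dp '[[0, 0, -0.6], [0, 0, -1.8], [0, 0, -3.2], [0, 0, -4.6], [0, 0, -5.6]]' --angular '[[0, 0, 0], [0, 0, 0], [0, 0, 0], [0, 0, 0], [0, 0, 0]]' --claw '[58, 58, 58, 58, 58]'

```text
t: 30.7
eef_pos: [0.6243, -0.1121, 0.1809]
tool_rot: [0.001, 0.707, 0.708, 0.001]
contact_force: [0.5, -0.1, -0.4]
gripper_width: 0.676
```

jog_arm --dp '[[-0.5, -1.2, -0.3], [-1.0, -2.4, -0.6], [-1.5, -3.6, -1], [-2.0, -4.8, -1], [-2.0, -5.4, -1]]' --angular '[[0, 0, 0], [0, 0, 0], [0, 0, 0], [0, 0, 0], [0, 0, 0]]' --claw '[58, 58, 58, 58, 58]'

```text
t: 31.2
eef_pos: [0.4859, -0.1646, 0.2033]
tool_rot: [0.001, 0.708, 0.706, -0.001]
contact_force: [1.0, -0.8, -0.1]
gripper_width: 0.682
```

```bash
python3 -c "
from h import *
o=get_obs();print(o['t'],o['eef_pos'],o['contact_force'])
i,K,R,t=cam('scene')
cv2.imwrite('pics/s30.png',cv2.resize(i[150:320,180:400],None,fx=3,fy=3,interpolation=cv2.INTER_CUBIC))
i,K,R,t=cam('top')
cv2.imwrite('pics/t30.png',cv2.resize(i[115:255,140:400],None,fx=3,fy=3,interpolation=cv2.INTER_CUBIC))
"
```

```text
31.2 [ 0.48592817 -0.16455466  0.20334811] [ 1.01055176 -0.8266302  -0.11592896]
```

View pics/s30.png

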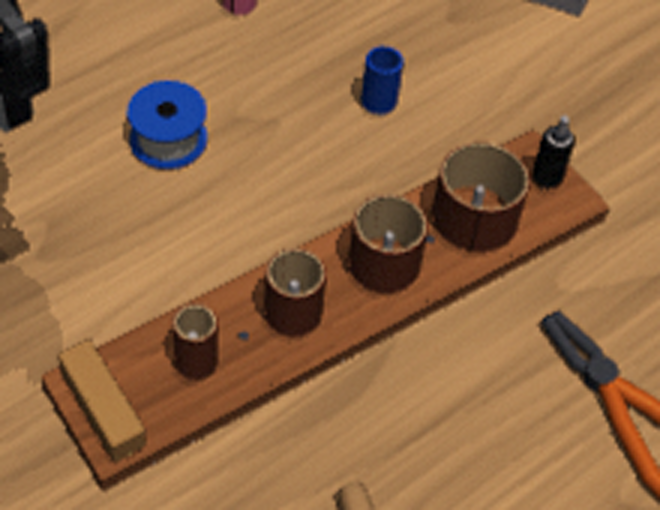

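View pics/t30.png

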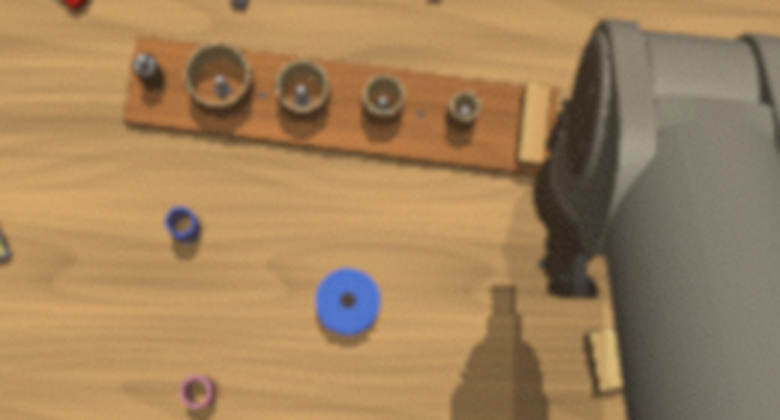

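Both views show all four sleeves upright and over their posts, thick to thin from the drum to the block. The look-alikes haven't moved and the gripper is clear. Handing in.

jog_arm --dp '[[0, 0, 0], [0, 0, 0], [0, 0, 0], [0, 0, 0], [0, 0, 0]]' --angular '[[0, 0, 0], [0, 0, 0], [0, 0, 0], [0, 0, 0], [0, 0, 0]]' --claw '[58, 58, 58, 58, 58]'

```text
t: 31.8
eef_pos: [0.4887, -0.1621, 0.2019]
tool_rot: [-0.0, 0.707, 0.708, 0.0]
contact_force: [-0.3, -0.6, -0.2]
gripper_width: 0.681
```

```bash
python3 -c "
from h import *
print(hand_in())"
```

```text
the job is handed in; nothing more can be done
None
```

All four sleeves are back on the rack, each upright over its own post and down on the board. From the drum end to the cleaning-block end they run 64, 52, 41 and 30 mm. I handed the job in at about 32 s, well inside the 109 s limit; no verdict is reported.

- **Final views:** the last scene and top pictures show the order correct, a post tip inside every bore, the blue and pink look-alikes where they were, and the gripper well clear.
- **Seating:** I judged each sleeve fully down from the contact force (3 to 11 N) at about the expected height. The largest force in any reading was about 11 N.
- **Disagreements:** the first two-camera position fixes differed by up to about 9 mm. The wrist camera put the 52 about 7 mm farther along y than they had. I went by the wrist pictures, and no grasp or placing had to be redone.
- **Grip widths:** the gripper read 50.7 mm on the 52 and 28.8 mm on the 30, slightly under nominal.

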